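# Slacken the pipe vise by one turn

## Robot

A 7-joint arm with a two-finger parallel gripper is mounted at the origin on the work surface. World frame = base frame: x ahead of the robot, y to its left, z up, the work surface at z = 0. Lengths are in m, angles in rad, forces in N, time in s.
With the tool pointing down it reaches from about 0.425 to 0.925 m from the base axis. Payload 6.8 kg.
Tool frame: the origin (TCP) lies at the very end of the fingers, on their centre line; the grasp point (between the pads) lies bot.hold_point_z behind it (bot.hold_point_z is the distance from the TCP to the grasp point, in m); x points along the fingers, z is the direction in which the jaws open and shut, and the axes are right-handed (so a half turn about x gives the same grasp; the last joint's range is limited). The gripper opens to 85 mm and grips with 20 to 120 N. Pads are 22 mm wide; open, the fingers measure 114 mm over their backs; the gripper's body (76 mm by 85 mm) begins 54 mm behind the grasp point. The pads swing forward as they close: fully open they stand 13 mm farther back than shut.
Start: joints at [-1.404, 0.477, 0.022, 1.555, -0.011, 1.109, -0.083], TCP at [0.183, 0.65, 0.205] pointing down, gripper open.
Joint ranges: [-2.96, 2.96], [-0.34, 2.1], [-1.41, 1.46], [0.24, 2.44], [-1.37, 4.51], [0.17, 1.92], [-2.96, 2.96]. Speed limits (rad/s): [2.39, 2.39, 3.14, 3.14, 3.14, 3.14, 3.14].

## Interface

Orientations are given as a unit quaternion [w, x, y, z].
In Python, from station import bot gives the robot as it stands.
- The arm moves only by the tool drive_tool, never from a script. Its arguments are lists of equal length, an entry for each row: "slide": the shift along the world's x, y, z in mm, a list of three; "turn": the turn, a rotation vector about the world's x, y, z in rad, a list of three; "gripper": the opening, from 0 (shut) to 1 (fully open). A call has 1 to 10 rows; each row is the pose to reach, as a shift and turn from the pose measured when the call began; what a row does not reach only later rows make up. A row lasts 1/10 s, in which the tool goes at most 50 mm and 8.59 degrees, less where a joint would pass 70% of its speed; a pose out of reach is approached as far as the arm can. A call with a gripper value outside its range is refused whole. The fingers move at their own pace and stop on an object; "squeeze" is the grip in N (left out, the last holds). Time passes only in rows, so rows that repeat a pose let the fingers close. It gives the time, the measured TCP pose, the force and the opening at its end, in the units of the state.
- bot.get_obs(): the state, without advancing time (a new reading comes with each control period).
- bot.read_camera(name): name is "scene" or "side" or "wrist"; returns a dict with "color" (480x640x3 uint8, red, green, blue), "fovy" (degrees; the focal length in pixels is half the picture's height over the tangent of half this angle, whatever the lens; pixels are square), "cx", "cy" (the principal point, pixels), "R" (3x3) and "t" (3): a world point X has camera coordinates R X + t. Camera axes: x right, y down, z forward; pixel columns grow to the right and rows downward; lengths in m; the calibration is good to about 2 mm. A picture is of the moment at which its call begins. There is no depth.
- bot.hand_in(): hands the job in, once; it reports no verdict.
The state is a dict: "t": time; "q": joint angles; "joint_vel": joint speeds; "joint_torque": joint torques, N m; "eef_pos": TCP position; "tool_rot": TCP orientation; "contact_force": force on the tool from outside, world axes, zero at the start; "torque": the same for the moment, N m; "gripper_width": opening from 0.0 (shut) to 1.0 (fully open).
Only numpy, scipy, OpenCV 4.12 (cv2) and the standard library are available. Lean on these libraries where they do the work, as an engineer would, in place of code of your own. Each camera call takes 0.05 s, during which the arm holds its last target.

## Task

Slacken the blue pipe vise by exactly one full turn of its hand wheel: push the upright handle on the wheel's rim anticlockwise (seen from above) once all the way round, until it stands where it started, then take the hand away. Only push the handle with the outside of the fingers, never grip it; leave the pipe lying in the vise and everything else on the bench alone.

Things in the scene. Friction and masses are not known exactly. Their poses are not given: they have to be found in the camera images.
- vise: blue cast yoke pipe vise, bolted to the bench: base 130 x 100 mm, yoke 124 mm wide and 142 mm high, a V jaw below and a screw jaw above. Origin: centre of the underside; z up, the pipe lies along its y axis
- spindle: short steel collar on top of the yoke that carries the hand wheel; fixed, does not turn. Origin on the vertical wheel axis, 142 mm above the bench. Its x axis points towards where the handle stands at the start (wheel joint 0)
- wheel (a joint): turn of the hand wheel in rad: 0 at the start, grows anticlockwise seen from above, one turn = 6.283; it counts on over several turns. Free for about two turns anticlockwise, stopped at once clockwise (the vise is closed). Friction torque about 0.22 N m (3 N at the handle), so it stays where it is left
- wheel_hub (a point): centre of the hand wheel's hub, on the wheel axis, 178 mm above the bench. Dark steel wheel with three spokes, lying flat: rim centre-line radius 72 mm, rim bar 16 mm thick, its top 178 mm high; hub radius 21 mm. The 18 mm thick screw stands out of the hub to 201 mm above the bench and climbs 5 mm a turn; the wheel itself does not rise
- handle: upright black round handle on the wheel's rim, 20 mm in diameter, 58 mm tall, it spins freely on its own pin (its yaw tells nothing) but does not come off, its axis 72 mm from the wheel's axis. Origin: centre of its foot, 176 mm above the bench (top at 234 mm); z up
- handle_mid (a point): point on the handle's axis at mid height, 29 mm above its foot, 205 mm above the bench
- pipe: loose steel pipe 34 mm in diameter, 280 mm long, lying in the vise's V jaw under the wheel, about 77 mm high at its top. Origin: middle of its length, on its underside; the pipe lies along its y axis
- wrench: loose steel wrench lying on the bench to the left of the vise; leave alone. Origin: underside; handle along -x
- coupling: loose steel pipe sleeve standing on the bench, 44 mm in diameter, 34 mm high, to the right of the vise; leave alone. Origin: centre of the underside
- oiler: loose white plastic oil bottle, 50 mm in diameter, 130 mm high, on the robot's left; leave alone. Origin: centre of the underside
- screwdriver: loose screwdriver lying on the bench on the robot's right; leave alone. Origin: underside; handle along -x

How it is judged:
By the outcome, as a careful person would: the job done as asked, in the order asked, and still so for the second after the job is handed in, with the robot touching nothing.
It also fails if it takes over 54 s, if anything falls off the work surface, if the arm or the gripper's body presses on something with over 40 N, if the wrist force passes 120 N, or if a joint passes its speed limit or range.

## Working session

There is one attempt and no reset: what is moved stays moved. The work goes in short steps, Python scripts to look and compute and a tool call to move; the robot and the scene stay as the last step left them, time stands still between calls to the robot, and variables do not carry over. Pictures are saved under pics/ and viewed, and the job is handed in when it is done.

Besides the shell and the picture viewer there is one more tool, called after ">>>" as name(argument=value, ...) on one line, values as JSON. drive_tool: Moves the arm, as the interface text tells. Its arguments: {"type":"object","properties":{"slide":{"type":"array"},"turn":{"type":"array"},"gripper":{"type":"array"},"squeeze":{"type":"number"}},"required":["slide","turn","gripper"]}

```bash
mkdir -p pics; ls; cat > h.py <<'E'
import numpy as np,cv2
from station import bot
def save(n,f):
    d=bot.read_camera(n); cv2.imwrite('pics/'+f,d['color'][:,:,::-1]); return d
def ray(d,u,v):
    f=240/np.tan(np.radians(d['fovy'])/2)
    R=np.array(d['R']);t=np.array(d['t'])
    return -R.T@t, R.T@np.array([(u-d['cx'])/f,(v-d['cy'])/f,1])
def onz(d,u,v,z):
    o,r=ray(d,u,v); return o+r*(z-o[2])/r[2]
def proj(d,X):
    f=240/np.tan(np.radians(d['fovy'])/2)
    c=np.array(d['R'])@np.array(X)+np.array(d['t']); return np.array([d['cx']+f*c[0]/c[2],d['cy']+f*c[1]/c[2]])
E
python3 - <<'E'
from h import *
o=bot.get_obs();print(o, bot.hold_point_z)
for n in ['scene','side','wrist']:
    d=save(n,n+'0.png');print(n,d['fovy'],d['cx'],d['cy'],-np.array(d['R']).T@d['t'])
E
```

```text
pics
{'t': 0.0, 'q': array([-1.40412494,  0.47780341,  0.02231626,  1.5564702 , -0.01150274,
        1.10927853, -0.083111  ]), 'joint_vel': array([ 0.00099807,  0.00163891,  0.001152  ,  0.00021334, -0.00103133,
       -0.00127795,  0.00134693]), 'joint_torque': array([-1.31956956e-03, -5.96461451e+01,  1.60754632e+00, -2.81196535e+01,
        1.24126548e-02,  9.42965678e-03, -4.78269286e-06]), 'eef_pos': array([0.18297372, 0.64905684, 0.20381516]), 'tool_rot': array([ 0.56327018, -0.42724482,  0.56424786,  0.42639527]), 'contact_force': array([-0.04336311, -1.03466111, -0.29234974]), 'torque': array([-0.00982176, -0.04794094, -0.0282443 ]), 'gripper_width': 0.9991905445498614} 0.0187
scene 43.41431032512915 329.47188990354397 242.12514175034732 [1.58526754 0.71901515 0.91604207]
side 48.93929003548415 314.10279199849776 237.56822734622574 [ 0.30992229 -1.09574261  0.89080023]
wrist 59.98483851107684 320.7580579760835 236.08172161314266 [0.10557363 0.67014508 0.37280961]
```

View pics/scene0.png

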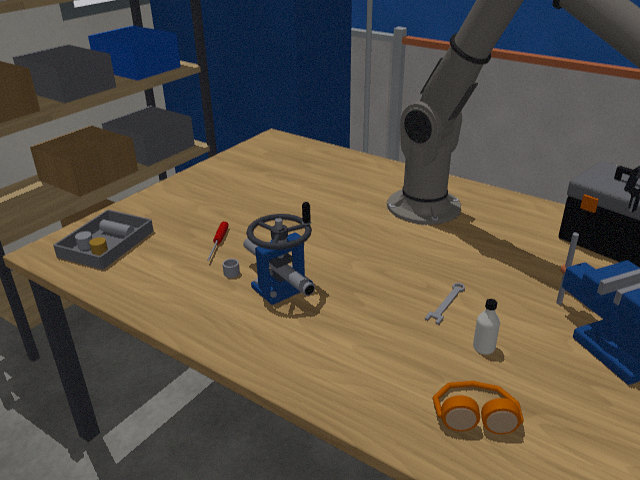

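View pics/side0.png

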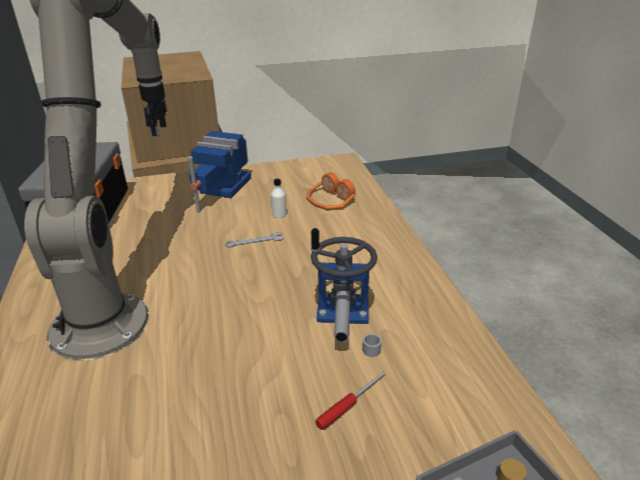

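View pics/wrist0.png

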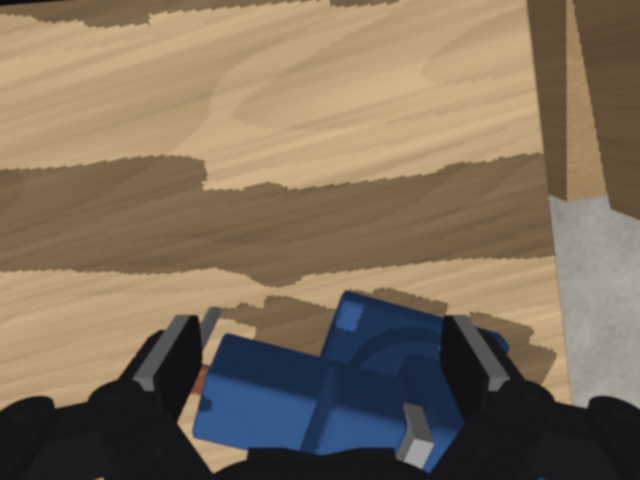

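The scene view shows the wheel at about (279,231) and the handle at (306,213). In the side view they are at (344,257) and (315,239). I'll segment the dark rim next.

```bash
python3 - <<'E'
from h import *
ims=[]
for n,(x,y) in {'scene':(235,190),'side':(300,215)}.items():
    im=cv2.imread(f'pics/{n}0.png')[y:y+75,x:x+90]
    ims.append(cv2.resize(im,None,fx=6,fy=6,interpolation=cv2.INTER_CUBIC)[:, :400*2])
    cv2.imwrite(f'pics/{n}0z.png',ims[-1])
E
```

```text
(no output)
```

View pics/scene0z.png

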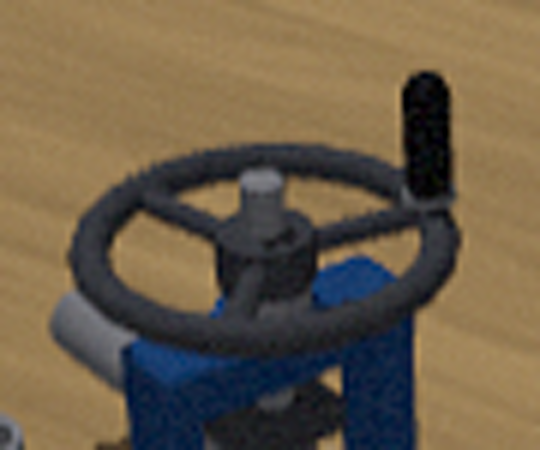

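View pics/side0z.png

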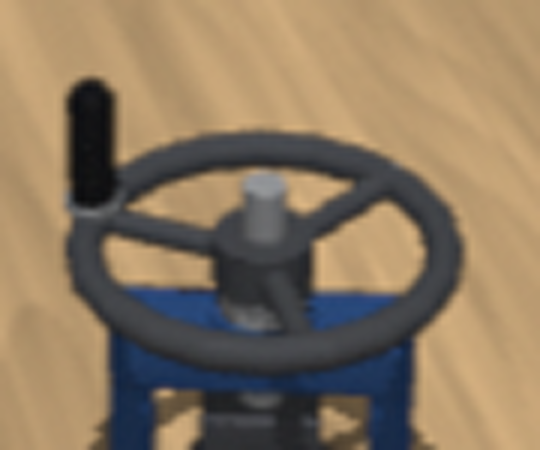

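```bash
cat >> h.py <<'E'
def tri(a,b):
    A=[];B=[]
    M=np.zeros((3,3));v=np.zeros(3)
    L=[]
    for d,p in (a,b):
        o,r=ray(d,*p); r/=np.linalg.norm(r); P=np.eye(3)-np.outer(r,r); M+=P; v+=P@o; L.append((P,o))
    X=np.linalg.solve(M,v); return X,[np.linalg.norm(P@(X-o))*1e3 for P,o in L]
E
python3 - <<'E'
from h import *
sc=bot.read_camera('scene');si=bot.read_camera('side')
S=lambda x,y:(235+(x-2.5)/6,190+(y-2.5)/6)
D=lambda x,y:(300+(x-2.5)/6,215+(y-2.5)/6)
print('screw top',tri((sc,S(262,176)),(si,D(265,184))))
print('screw z201',onz(sc,*S(262,178),.201),onz(si,*D(265,184),.201))
print('handle top',tri((sc,S(427,82)),(si,D(91,88))))
print('handle mid',tri((sc,S(428,135)),(si,D(92,143))))
print('handle mid z',onz(sc,*S(428,133),.205),onz(si,*D(92,143),.205))
# rim: outer points
for d,T,pts in ((sc,S,[(70,250),(460,235),(265,143),(245,357),(120,190),(400,320),(140,328),(350,160)]),(si,D,[(67,255),(462,250),(265,130),(270,373),(150,155),(410,330),(110,330),(400,165)])):
    P=np.array([onz(d,*T(*p),.170)[:2] for p in pts])
    A=np.c_[2*P,np.ones(len(P))];s=np.linalg.lstsq(A,(P**2).sum(1),rcond=None)[0]
    print('rim',s[:2],np.sqrt(s[2]+s[:2]@s[:2]))
E
```

```text
screw top (array([ 0.60529745, -0.10353025,  0.20056326]), [np.float64(0.5783943127854518), np.float64(0.5783943127854793)])
screw z201 [ 0.60795045 -0.10201989  0.201     ] [ 0.6047855  -0.10350669  0.201     ]
handle top (array([ 0.54573795, -0.06314195,  0.22966414]), [np.float64(1.2739938265903377), np.float64(1.2739938265901762)])
handle mid (array([ 0.54532588, -0.06394734,  0.20456904]), [np.float64(1.018205023419109), np.float64(1.0182050234190427)])
handle mid z [ 0.54604857 -0.06442341  0.205     ] [ 0.5446259  -0.06333025  0.205     ]
rim [ 0.60839773 -0.10107107] 0.08085492661267686
rim [ 0.60501162 -0.10064414] 0.08128451800325306
```

Both views agree: the wheel axis is at (0.606,-0.1025) and the handle at (0.5455,-0.0637). That gives a radius of 71.9 mm and a mid height of 205 mm, as specified. I'll raise the arm clear first, then go across.

```bash
python3 - <<'E'
from h import *
from scipy.spatial.transform import Rotation as Ro
o=bot.get_obs();q=o['tool_rot'];R=Ro.from_quat(np.r_[q[1:],q[0]]).as_matrix();print(R.round(3),o['eef_pos'],o['t'])
E
```

```text
[[-0.    -0.962  0.271]
 [-0.001  0.271  0.962]
 [-1.    -0.    -0.001]] [0.18307578 0.64941913 0.20434564] 0.25
```

>>> drive_tool(slide=[[0,0,50],[0,0,100],[0,0,150],[0,0,180],[20,-40,200],[50,-80,200],[80,-120,200],[110,-160,200],[140,-200,200],[160,-240,200]], turn=[[0,0,0],[0,0,0],[0,0,0],[0,0,0],[0,0,0],[0,0,0],[0,0,0],[0,0,0],[0,0,0],[0,0,0]], gripper=[0,0,0,0,0,0,0,0,0,0], squeeze=20)

```text
t: 1.25
eef_pos: [0.345, 0.4069, 0.4043]
tool_rot: [0.564, -0.427, 0.564, 0.426]
contact_force: [0.2, 0.5, 0.2]
gripper_width: -0.002
```

>>> drive_tool(slide=[[22,-43,0],[45,-86,0],[68,-129,0],[91,-172,0],[114,-215,0],[137,-258,-20],[160,-301,-40],[183,-344,-70],[206,-387,-90],[227,-429,-104]], turn=[[0,0,0],[0,0,0],[0,0,0],[0,0,0],[0,0,0],[0,0,0],[0,0,0],[0,0,0],[0,0,0],[0,0,0]], gripper=[0,0,0,0,0,0,0,0,0,0])

```text
t: 2.25
eef_pos: [0.566, -0.0113, 0.3035]
tool_rot: [0.564, -0.427, 0.564, 0.426]
contact_force: [1.1, 0.4, 0.7]
gripper_width: 0.0
```

```bash
python3 - <<'E'
from h import *
o=bot.get_obs();print(o['eef_pos'],o['q'].round(2),o['t'])
for n in ['scene','side']:
    d=save(n,n+'1.png'); print(proj(d,o['eef_pos']))
E
```

```text
[ 0.56603173 -0.01132265  0.30351281] [-0.55  0.23  0.56  1.72 -0.13  1.22  1.34] 2.25
[318.33612179 183.82716943]
[317.92278982 190.92047135]
```

View pics/scene1.png

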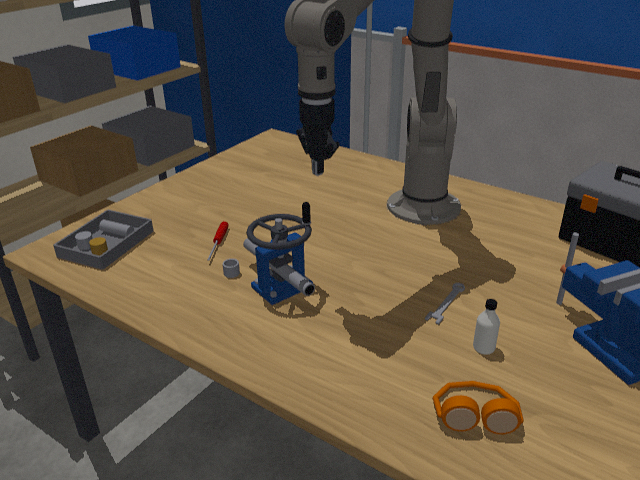

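View pics/side1.png

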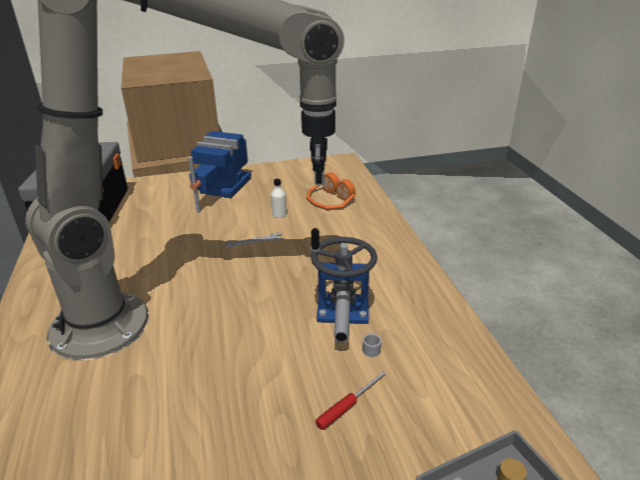

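```bash
python3 - <<'E'
from h import *
o=bot.get_obs();print(o['eef_pos'],o['t'],o['gripper_width'])
L=[]
for n in ['scene','side']:
    d=bot.read_camera(n); p=proj(d,o['eef_pos']).round().astype(int);im=d['color'][:,:,::-1].copy()
    c=im[p[1]-65:p[1]+20,p[0]-40:p[0]+40]; c=cv2.resize(c,None,fx=5,fy=5,interpolation=cv2.INTER_CUBIC)
    cv2.circle(c,(202,327),4,(0,0,255),1);L.append(c)
cv2.imwrite('pics/tipz.png',np.hstack(L))
E
```

```text
[ 0.56587581 -0.01786964  0.30254034] 2.35 0.0015879025367435422
```

View pics/tipz.png

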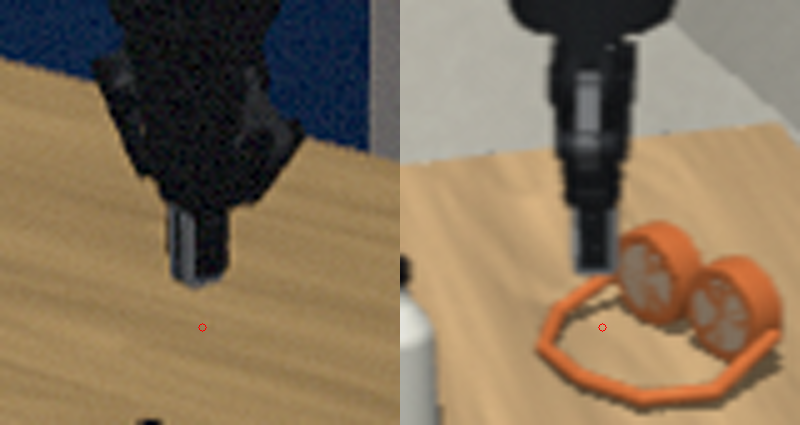

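```bash
python3 - <<'E'
from h import *
o=bot.get_obs();print(o['eef_pos'],o['t'])
e=np.array([ 0.56587581,-0.01786964 , 0.30254034])
sc=bot.read_camera('scene');si=bot.read_camera('side')
ps=proj(sc,e).round()+[(199-202)/5,(277-327)/5]; pd=proj(si,e).round()+[(595-602)/5,(270-327)/5]
print(ps,pd,tri((sc,ps),(si,pd)))
E
```

```text
[ 0.5657974  -0.01153142  0.30409148] 2.45
[315.4 173. ] [317.6 181.6] (array([ 0.56542743, -0.01787472,  0.33021032]), [np.float64(1.7814441075528873), np.float64(1.7814441075525758)])
```

>>> drive_tool(slide=[[3,-5,-10],[6,-10,-24],[6,-10,-44],[6,-10,-44],[6,-10,-44],[6,-10,-44]], turn=[[0,0,0],[0,0,0],[0,0,0],[0,0,0],[0,0,0],[0,0,0]], gripper=[0,0,0,0,0,0])

```text
t: 3.15
eef_pos: [0.5724, -0.0189, 0.2616]
tool_rot: [0.564, -0.427, 0.563, 0.426]
contact_force: [-0.5, -0.1, -0.1]
gripper_width: -0.001
```

```bash
cat > look.py <<'E'
import sys
from h import *
o=bot.get_obs();e=o['eef_pos'];print(o['eef_pos'],o['t'],o['gripper_width'],o['contact_force'])
L=[]
for n in ['scene','side']:
    d=bot.read_camera(n);im=d['color'][:,:,::-1]
    p=(280,220) if n=='scene' else (340,245)
    x0,y0=p[0]-50,p[1]-65
    c=im[y0:y0+110,x0:x0+100]; c=cv2.resize(c,None,fx=4,fy=4,interpolation=cv2.INTER_CUBIC)
    q=proj(d,e); cv2.circle(c,tuple(int(v) for v in ((q-[x0,y0])*4+2)),4,(0,0,255),1);L.append(c)
cv2.imwrite('pics/'+sys.argv[1],np.hstack(L))
E
cat >> h.py <<'E'
# zoom coordinates of look.py pictures
ZS=lambda x,y:(230+(x-1.5)/4,155+(y-1.5)/4)
ZD=lambda x,y:(290+(x-400-1.5)/4,180+(y-1.5)/4)
E
python3 look.py l2.png
```

```text
[ 0.57240322 -0.01886835  0.26155575] 3.15 -0.001384351246187579 [-0.4615226  -0.06556788 -0.12003949]
```

View pics/l2.png

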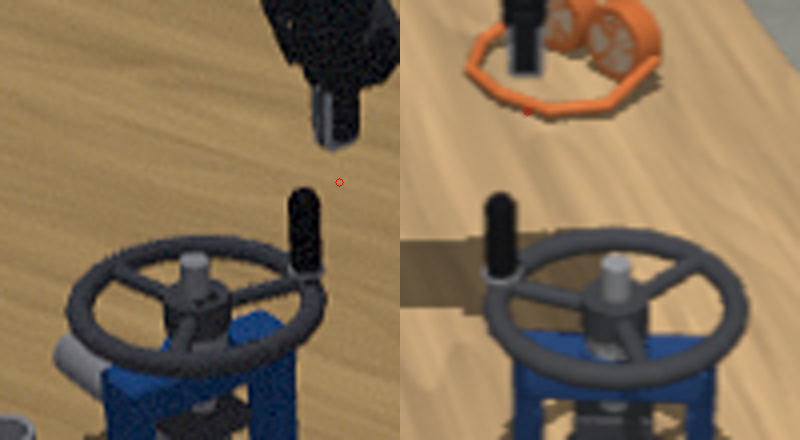

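```bash
python3 - <<'E'
from h import *
sc=bot.read_camera('scene');si=bot.read_camera('side')
print(tri((sc,ZS(336,143)),(si,ZD(525,72))), bot.get_obs()['eef_pos'])
# widths
for d,a,b in ((sc,ZS(312,135),ZS(360,135)),(si,ZD(508,72),ZD(543,72))): print(onz(d,*a,.285),onz(d,*b,.285))
E
```

```text
(array([ 0.57213889, -0.01940927,  0.28788442]), [np.float64(1.2866453038499055), np.float64(1.286645303849867)]) [ 0.57230211 -0.01888149  0.26154067]
[ 0.56889628 -0.04028936  0.285     ] [ 0.55324758 -0.01697442  0.285     ]
[ 0.56296728 -0.00971134  0.285     ] [ 0.58323096 -0.0151959   0.285     ]
```

The visible fingertip is about 25 mm above the reported TCP in both views, while its lateral position agrees. A reported z of 0.186 is safe either way: clear of the rim at 0.178 and overlapping the handle by 20 mm or more. I'll descend and check.

>>> drive_tool(slide=[[0,0,-30],[0,0,-55],[0,0,-75],[0,0,-75],[0,0,-75]], turn=[[0,0,0],[0,0,0],[0,0,0],[0,0,0],[0,0,0]], gripper=[0,0,0,0,0])

```text
t: 3.85
eef_pos: [0.5726, -0.019, 0.1872]
tool_rot: [0.564, -0.427, 0.563, 0.426]
contact_force: [-0.2, -0.5, 0.8]
gripper_width: -0.002
```

```bash
python3 look.py l3.png
```

```text
[ 0.57264703 -0.01897533  0.18717431] 3.85 -0.0019946159302180206 [-0.23824514 -0.51151377  0.80198715]
```

View pics/l3.png

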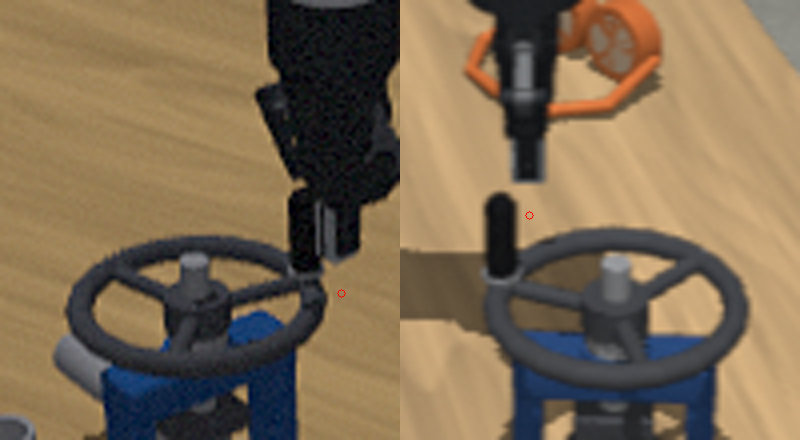

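```bash
cat > path.py <<'E'
import sys
from h import *
C=np.array([.606,-.1025]);ph0=np.radians(147.3);u=np.radians(74.3)
def dist(psi): # distance from finger centre to handle centre in direction psi, touching
    a=psi-u
    dx,dy=abs(np.cos(a)),abs(np.sin(a)); hx,hy,r=14.5,11,10
    s=0
    for s in np.arange(15,45,.05):
        x,y=s*dx,s*dy
        g=np.hypot(max(x-hx,0),max(y-hy,0))
        if g>=r: return s/1e3
def F(th,gap=0):
    ph=ph0+np.radians(th); t=np.array([-np.sin(ph),np.cos(ph)])
    return C+.072*np.array([np.cos(ph),np.sin(ph)])-t*(dist(np.arctan2(t[1],t[0]))+gap)
if __name__=='__main__':
    o=bot.get_obs();e=o['eef_pos'];print(o['t'],e,o['contact_force'])
    z=round((.180-e[2])*1e3)
    print([[round(float(v)) for v in (F(float(a))-e[:2])*1e3]+[z] for a in sys.argv[1:]])
    # implied wheel angle from finger position (if touching)
    th=np.arange(-40,400,.5); D=[np.linalg.norm(F(x)-e[:2]) for x in th]; i=int(np.argmin(D)); print('th',th[i],D[i]*1e3)
E
python3 path.py -15 -8 0 5 10 17 24 31 38 45
```

```text
3.95 [ 0.57333249 -0.01899088  0.18800668] [-0.43604091  0.395407    1.47525411]
[[5, -11, -8], [-4, -16, -8], [-14, -23, -8], [-19, -28, -8], [-24, -33, -8], [-30, -40, -8], [-35, -48, -8], [-39, -56, -8], [-41, -64, -8], [-44, -72, -8]]
th 345.0 12.426892929001193
```

>>> drive_tool(slide=[[-3,-5,-8],[-8,-13,-8],[-14,-23,-8],[-19,-28,-8],[-24,-33,-8],[-30,-40,-8],[-35,-48,-8],[-39,-56,-8],[-39,-56,-8],[-39,-56,-8]], turn=[[0,0,0],[0,0,0],[0,0,0],[0,0,0],[0,0,0],[0,0,0],[0,0,0],[0,0,0],[0,0,0],[0,0,0]], gripper=[0,0,0,0,0,0,0,0,0,0])

```text
t: 4.95
eef_pos: [0.5339, -0.0762, 0.18]
tool_rot: [0.565, -0.427, 0.563, 0.425]
contact_force: [0.1, -0.6, -0.5]
gripper_width: 0.002
```

```bash
python3 look.py l4.png; python3 path.py 38 45 52 60 68 76 84 92 100 100
```

```text
[ 0.53386274 -0.0762484   0.17996714] 4.95 0.0022734146446920594 [ 0.07900274 -0.55899539 -0.45116333]
5.05 [ 0.53414258 -0.07565186  0.179899  ] [ 1.1126187  -0.14147734  0.17817231]
[[-2, -7, 0], [-4, -15, 0], [-5, -24, 0], [-5, -35, 0], [-2, -47, 0], [3, -58, 0], [9, -69, 0], [16, -78, 0], [25, -85, 0], [25, -85, 0]]
th 391.5 0.4041193761359571
```

View pics/l4.png

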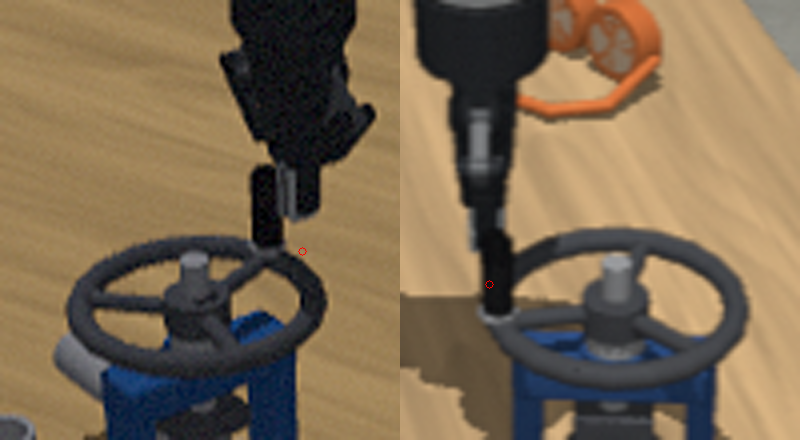

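The handle is following, at roughly 32°, and the fingers press on it at mid height. I'll continue.

>>> drive_tool(slide=[[-2,-7,0],[-4,-15,0],[-5,-24,0],[-5,-35,0],[-2,-47,0],[3,-58,0],[9,-69,0],[16,-78,0],[25,-85,0],[25,-85,0]], turn=[[0,0,0],[0,0,0],[0,0,0],[0,0,0],[0,0,0],[0,0,0],[0,0,0],[0,0,0],[0,0,0],[0,0,0]], gripper=[0,0,0,0,0,0,0,0,0,0])

```text
t: 6.05
eef_pos: [0.5609, -0.1626, 0.18]
tool_rot: [0.565, -0.428, 0.563, 0.424]
contact_force: [0.9, -0.4, -0.4]
gripper_width: -0.003
```

```bash
python3 look.py l5.png; python3 path.py 107 114 121 128 136 144 152 160 168 168
```

```text
[ 0.56090017 -0.1625885   0.17998451] 6.05 -0.003341965096009728 [ 0.90920014 -0.3787815  -0.36868784]
6.15 [ 0.56042626 -0.16119164  0.18010119] [ 1.01650644 -0.39588468  0.09233821]
[[6, -5, 0], [14, -9, 0], [22, -13, 0], [30, -15, 0], [39, -17, 0], [47, -18, 0], [57, -18, 0], [67, -16, 0], [77, -12, 0], [77, -12, 0]]
th 101.0 0.7985389829934185
```

View pics/l5.png

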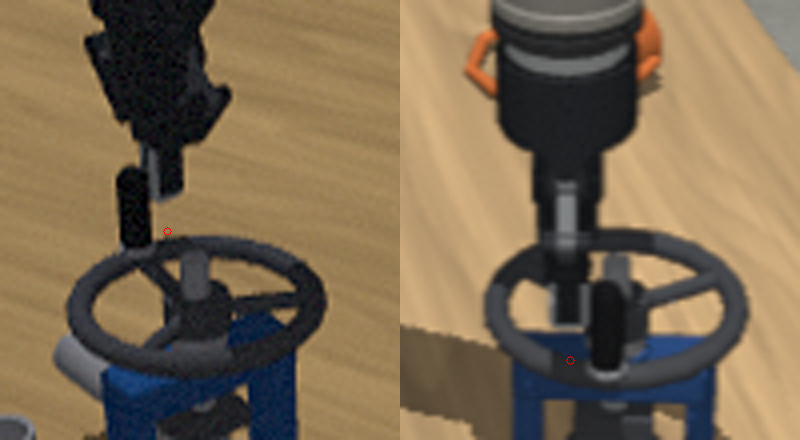

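>>> drive_tool(slide=[[6,-5,0],[14,-9,0],[22,-13,0],[30,-15,0],[39,-17,0],[47,-18,0],[57,-18,0],[67,-16,0],[77,-12,0],[77,-12,0]], turn=[[0,0,0],[0,0,0],[0,0,0],[0,0,0],[0,0,0],[0,0,0],[0,0,0],[0,0,0],[0,0,0],[0,0,0]], gripper=[0,0,0,0,0,0,0,0,0,0])

```text
t: 7.15
eef_pos: [0.6398, -0.1722, 0.1801]
tool_rot: [0.565, -0.429, 0.562, 0.425]
contact_force: [-0.2, -0.6, -0.1]
gripper_width: -0.002
```

```bash
python3 look.py l6.png; python3 path.py 175 182 189 196 203 210 218 226 234 234
```

```text
[ 0.63982748 -0.1722386   0.18009531] 7.15 -0.001501700827769744 [-0.18970383 -0.56624706 -0.13184498]
7.25 [ 0.63873235 -0.17231129  0.18029529] [0.40452643 0.26518488 0.12736445]
[[8, 5, 0], [16, 11, 0], [23, 18, 0], [29, 26, 0], [34, 33, 0], [38, 41, 0], [41, 50, 0], [44, 59, 0], [45, 70, 0], [45, 70, 0]]
th 169.0 0.32425664810232174
```

View pics/l6.png

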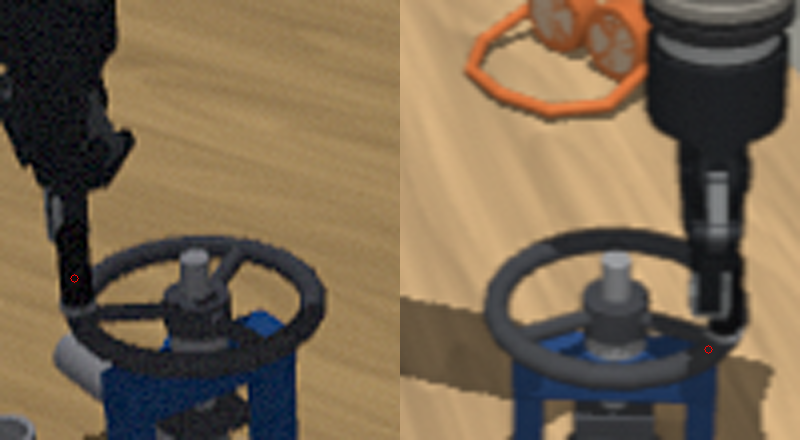

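The handle is still following, now at about 169°.

>>> drive_tool(slide=[[8,5,0],[16,11,0],[23,18,0],[29,26,0],[34,33,0],[38,41,0],[41,50,0],[44,59,0],[45,70,0],[45,70,0]], turn=[[0,0,0],[0,0,0],[0,0,0],[0,0,0],[0,0,0],[0,0,0],[0,0,0],[0,0,0],[0,0,0],[0,0,0]], gripper=[0,0,0,0,0,0,0,0,0,0])

```text
t: 8.25
eef_pos: [0.6851, -0.0984, 0.1804]
tool_rot: [0.566, -0.429, 0.56, 0.426]
contact_force: [2.1, -0.5, 0.5]
gripper_width: 0.002
```

```bash
python3 look.py l7.png; python3 path.py 241 248 255 262 269 276 283 290 297 297
```

```text
[ 0.6850628  -0.09836388  0.18035732] 8.25 0.00212755588133922 [ 2.14361948 -0.54886174  0.48616241]
8.35 [ 0.68388647 -0.10030262  0.18025452] [ 0.99284323  0.1806893  -0.89474999]
[[-1, 7, 0], [-4, 18, 0], [-8, 28, 0], [-13, 37, 0], [-20, 45, 0], [-26, 53, 0], [-34, 58, 0], [-42, 63, 0], [-49, 67, 0], [-49, 67, 0]]
th 235.5 0.6536335609717832
```

View pics/l7.png

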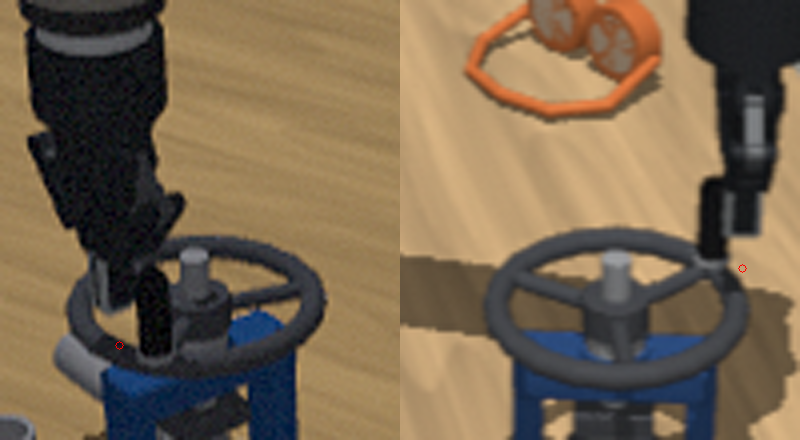

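>>> drive_tool(slide=[[-1,7,0],[-4,18,0],[-8,28,0],[-13,37,0],[-20,45,0],[-26,53,0],[-34,58,0],[-42,63,0],[-49,67,0],[-49,67,0]], turn=[[0,0,0],[0,0,0],[0,0,0],[0,0,0],[0,0,0],[0,0,0],[0,0,0],[0,0,0],[0,0,0],[0,0,0]], gripper=[0,0,0,0,0,0,0,0,0,0])

```text
t: 9.35
eef_pos: [0.6332, -0.0324, 0.1802]
tool_rot: [0.565, -0.428, 0.562, 0.427]
contact_force: [0.1, -0.0, 0.3]
gripper_width: 0.0
```

```bash
python3 look.py l8.png; python3 path.py 302 307 312 317 322 327 332 337 340 340 345 350
```

```text
[ 0.6331835  -0.03237983  0.18017576] 9.35 0.0002769348188866643 [ 0.12074581 -0.03583943  0.29229309]
9.45 [ 0.63370818 -0.03287592  0.17996349] [-0.32647427 -0.54532055  0.1771998 ]
[[-5, 2, 0], [-11, 4, 0], [-16, 5, 0], [-22, 6, 0], [-27, 7, 0], [-33, 7, 0], [-39, 7, 0], [-45, 6, 0], [-49, 5, 0], [-49, 5, 0], [-55, 2, 0], [-62, -1, 0]]
th 297.5 0.19061524452762935
```

View pics/l8.png

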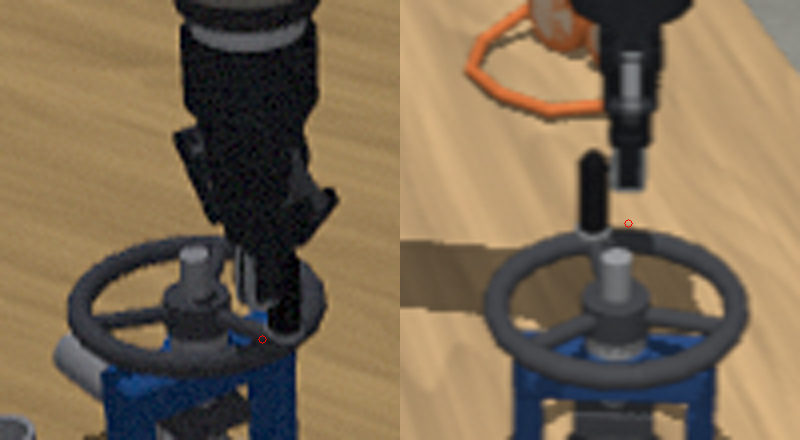

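>>> drive_tool(slide=[[-5,2,0],[-11,4,0],[-16,5,0],[-22,6,0],[-27,7,0],[-33,7,0],[-39,7,0],[-45,6,0],[-45,6,0],[-45,6,0]], turn=[[0,0,0],[0,0,0],[0,0,0],[0,0,0],[0,0,0],[0,0,0],[0,0,0],[0,0,0],[0,0,0],[0,0,0]], gripper=[0,0,0,0,0,0,0,0,0,0])

```text
t: 10.45
eef_pos: [0.5876, -0.0271, 0.1797]
tool_rot: [0.564, -0.428, 0.562, 0.427]
contact_force: [0.1, -0.5, 0.0]
gripper_width: 0.0
```

```bash
python3 look.py l9.png; python3 path.py 340 343 346 349 352 355 358 360
```

```text
[ 0.58758782 -0.02706166  0.17972802] 10.45 5.4313592524905036e-05 [ 0.05896257 -0.54282976  0.04685393]
10.55 [ 0.58790498 -0.02708022  0.17962839] [-0.41441119  0.43989929  0.50881887]
[[-3, -1, 0], [-7, -2, 0], [-11, -4, 0], [-15, -6, 0], [-19, -8, 0], [-23, -10, 0], [-26, -13, 0], [-29, -15, 0]]
th -22.5 0.2584387563750161
```

View pics/l9.png

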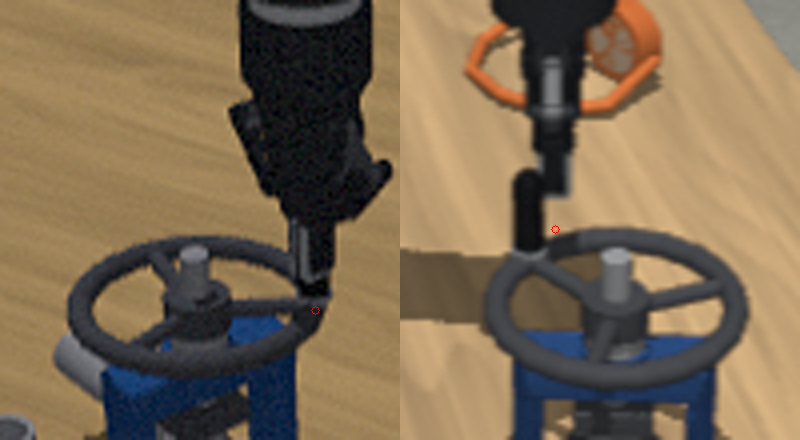

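```bash
cat > ang.py <<'E'
import sys
from h import *
# black handle blob in side/scene image, axis point at z=.205 via side-camera mask
C=np.array([.606,-.1025])
def meas(im,d,x0,x1,y0,y1,show=False):
    m=np.zeros(im.shape[:2],np.uint8); g=im.max(2)
    m[y0:y1,x0:x1]=(g[y0:y1,x0:x1]<45)
    n,l,s,c=cv2.connectedComponentsWithStats(m)
    i=1+np.argmax(s[1:,4]); return s[i],c[i]
if __name__=='__main__':
    d=bot.read_camera('side')
    a=cv2.imread('pics/side0.png')
    print(meas(a,d,305,325,215,262))
    b=d['color'][:,:,::-1]
    print(meas(b,d,*map(int,sys.argv[1:5])))
    for z in ((501,235),(528,212)):
        p=onz(d,*ZD(*z),.205)[:2]-C; print(p*1e3,np.hypot(*p),np.degrees(np.arctan2(p[1],p[0])))
E
python3 ang.py 312 328 218 245
```

```text
(array([312, 229,   8,  21, 126], dtype=int32), array([314.70634921, 239.07142857]))
(array([319, 218,   9,  25, 147], dtype=int32), array([322.47619048, 231.15646259]))
[-61.4279634   39.37363583] 0.0729635380644333 147.34124496229168
[-39.58614666  60.18650521] 0.07203803451629703 123.33390444923239
```

>>> drive_tool(slide=[[-3,-1,0],[-7,-2,0],[-11,-4,0],[-15,-6,0],[-19,-8,0],[-23,-10,0],[-25,-12,0],[-25,-12,0],[-25,-12,0]], turn=[[0,0,0],[0,0,0],[0,0,0],[0,0,0],[0,0,0],[0,0,0],[0,0,0],[0,0,0],[0,0,0]], gripper=[0,0,0,0,0,0,0,0,0])

```text
t: 11.5
eef_pos: [0.5626, -0.0395, 0.1795]
tool_rot: [0.564, -0.428, 0.563, 0.427]
contact_force: [-0.2, 1.3, 0.8]
gripper_width: -0.001
```

```bash
python3 look.py l10.png; python3 path.py 357 358 359 360 361 362 363 364; python3 ang.py 305 325 215 262
python3 - <<'E'
import cv2,numpy as np
from h import *
a=cv2.imread('pics/side0.png');d=save('side','side10.png');b=cv2.imread('pics/side10.png')
f=lambda i:cv2.resize(i[215:290,300:385],None,fx=4.6,fy=4.6,interpolation=cv2.INTER_CUBIC)
cv2.imwrite('pics/cmp10.png',np.hstack([f(a),f(b)]))
E
```

```text
[ 0.56257531 -0.03946438  0.17953469] 11.5 -0.0010892649778400287 [-0.24202027  1.31209073  0.83580873]
11.6 [ 0.56276564 -0.03954123  0.17951369] [0.35270606 0.27243137 0.66210653]
[[0, 0, 0], [-1, -1, 0], [-2, -2, 0], [-3, -2, 0], [-5, -3, 0], [-6, -4, 0], [-7, -5, 0], [-8, -6, 0]]
th -3.0 0.2516359800167493
(array([312, 229,   8,  21, 126], dtype=int32), array([314.70634921, 239.07142857]))
(array([313, 215,  12,  33, 253], dtype=int32), array([317.66798419, 231.23320158]))
[-61.4279634   39.37363583] 0.0729635380644333 147.34124496229168
[-39.58614666  60.18650521] 0.07203803451629703 123.33390444923239
```

View pics/cmp10.png

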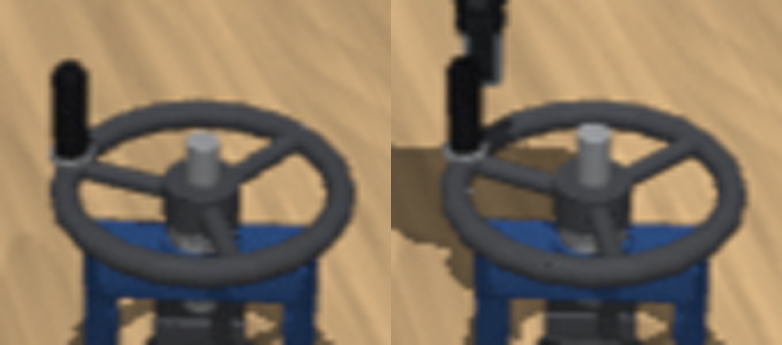

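```bash
cat > cmp.py <<'E'
from h import *
# handle column centre (side camera), rows below the fingertip; weighted darkness centroid
def col(im,rows):
    g=im.max(2).astype(float)[rows,306:326]; w=np.clip(80-g,0,60); return ((w*np.arange(306,326)).sum(1)/w.sum(1)).round(2)
d=bot.read_camera('side'); ims=[bot.read_camera('side')['color'] for _ in range(4)]
b=np.mean(ims,0); a=cv2.imread('pics/side0.png')[:,:,::-1]
r=slice(236,244)
print(col(a,r),col(a,r).mean());print(col(b,r),col(b,r).mean())
# expected px for handle-mid at wheel angles
C=np.array([.606,-.1025])
for th in (-6,-4,-2,0,2): 
    p=np.radians(147.3+th); print(th,proj(d,[C[0]+.072*np.cos(p),C[1]+.072*np.sin(p),.195]).round(2))
E
python3 cmp.py
```

```text
[314.8  314.8  314.81 314.8  314.79 315.06 315.34 315.94] 315.0425
[315.46 315.44 315.43 315.46 315.57 317.13 318.   318.25] 316.3425
-6 [316.51 240.32]
-4 [316.08 240.85]
-2 [315.69 241.38]
0 [315.33 241.92]
2 [315.   242.48]
```

>>> drive_tool(slide=[[-1,-1,0],[-2,-2,0],[-3,-2,0],[-4,-3,0],[-4,-3,0],[-4,-3,0]], turn=[[0,0,0],[0,0,0],[0,0,0],[0,0,0],[0,0,0],[0,0,0]], gripper=[0,0,0,0,0,0])

```text
t: 12.55
eef_pos: [0.5588, -0.0422, 0.1795]
tool_rot: [0.564, -0.428, 0.562, 0.427]
contact_force: [0.4, 3.5, 0.5]
gripper_width: -0.002
```

```bash
python3 path.py 359 360 361 362; python3 cmp.py
python3 - <<'E'
import cv2,numpy as np
from h import *
L=[]
for n,x,y in (('side',300,215),('scene',235,195)):
    a=cv2.imread(f'pics/{n}0.png');save(n,n+'11.png');b=cv2.imread(f'pics/{n}11.png')
    f=lambda i:cv2.resize(i[y:y+65,x:x+85],None,fx=4.6,fy=4.6,interpolation=cv2.INTER_CUBIC)
    L.append(np.hstack([f(a),f(b)]))
cv2.imwrite('pics/cmp11.png',np.vstack(L))
E
```

```text
12.55 [ 0.55878889 -0.04218488  0.17951931] [0.43166744 3.45371611 0.54962136]
[[2, 1, 0], [0, 0, 0], [-1, -1, 0], [-2, -2, 0]]
th 0.5 0.2947107659082887
[314.8  314.8  314.81 314.8  314.79 315.06 315.34 315.94] 315.0425
[314.91 314.92 314.91 314.91 314.9  315.58 316.69 317.67] 315.56125000000003
-6 [316.51 240.32]
-4 [316.08 240.85]
-2 [315.69 241.38]
0 [315.33 241.92]
2 [315.   242.48]
```

View pics/cmp11.png

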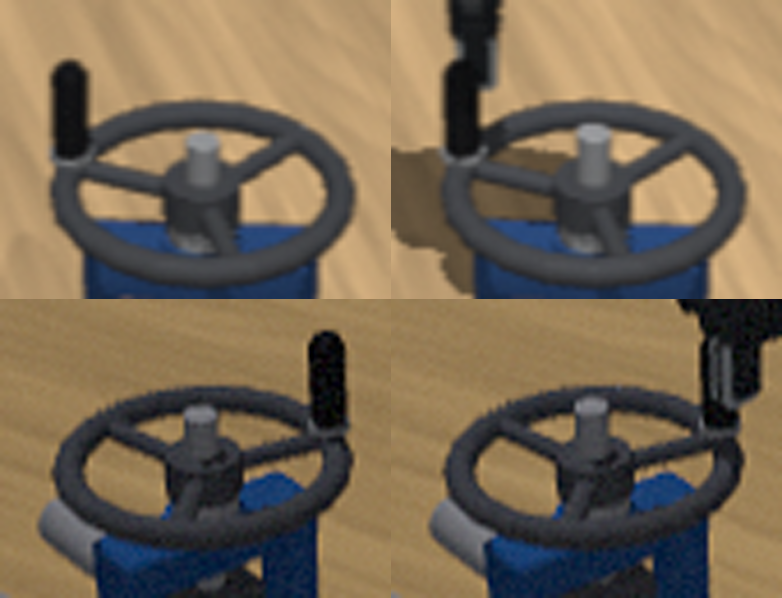

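The residual is about 0.6°. I'll back off the way I came, so the handle can be compared without the hand and shadow nearby.

>>> drive_tool(slide=[[5,8,0],[10,17,0],[16,26,0],[20,34,20],[20,44,60],[20,60,105],[10,90,140],[0,130,150],[-15,170,150],[-30,210,150]], turn=[[0,0,0],[0,0,0],[0,0,0],[0,0,0],[0,0,0],[0,0,0],[0,0,0],[0,0,0],[0,0,0],[0,0,0]], gripper=[0,0,0,0,0,0,0,0,0,0])

```text
t: 13.9
eef_pos: [0.5288, 0.1698, 0.3303]
tool_rot: [0.565, -0.428, 0.562, 0.427]
contact_force: [0.7, 0.0, 0.6]
gripper_width: -0.001
```

>>> drive_tool(slide=[[0,0,0],[0,0,0],[0,0,0]], turn=[[0,0,0],[0,0,0],[0,0,0]], gripper=[0,0,0])

```text
t: 14.2
eef_pos: [0.5292, 0.1689, 0.3302]
tool_rot: [0.565, -0.428, 0.562, 0.426]
contact_force: [0.2, -0.2, -0.2]
gripper_width: 0.004
```

```bash
python3 cmp.py
python3 - <<'E'
import cv2,numpy as np
from h import *
print(bot.get_obs()['eef_pos'],bot.get_obs()['t'])
L=[]
for n,x,y,w in (('side',300,215,(306,326,229,238)),('scene',235,195,(296,316,203,221))):
    a=cv2.imread(f'pics/{n}0.png');d=save(n,n+'12.png');b=cv2.imread(f'pics/{n}12.png')
    f=lambda i:cv2.resize(i[y:y+65,x:x+85],None,fx=4.6,fy=4.6,interpolation=cv2.INTER_CUBIC)
    L.append(np.hstack([f(a),f(b)]))
    # centroid of handle darkness in each
    r=[]
    for i in (a,b):
        g=i.max(2).astype(float)[w[2]:w[3]+8,w[0]:w[1]];wt=np.clip(50-g,0,40);Y,X=np.mgrid[w[2]:w[3]+8,w[0]:w[1]]
        r.append(((wt*X).sum()/wt.sum(),(wt*Y).sum()/wt.sum()))
    C=np.array([.606,-.1025]);J=[proj(d,[C[0]+.072*np.cos(p),C[1]+.072*np.sin(p),.205]) for p in np.radians([147.3,148.3])]
    print(n,np.round(r,2),'px/deg',(J[1]-J[0]).round(3))
cv2.imwrite('pics/cmp12.png',np.vstack(L))
E
```

```text
[314.8  314.8  314.81 314.8  314.79 315.06 315.34 315.94] 315.0425
[314.92 314.91 314.91 314.9  314.9  315.24 315.52 316.  ] 315.16249999999997
-6 [316.51 240.32]
-4 [316.08 240.85]
-2 [315.69 241.38]
0 [315.33 241.92]
2 [315.   242.48]
[0.52914188 0.1687543  0.3302264 ] 14.45
side [[314.73 237.74]
 [314.92 237.62]] px/deg [-0.169  0.273]
scene [[305.43 213.62]
 [305.61 213.65]] px/deg [-0.188 -0.225]
```

View pics/cmp12.png

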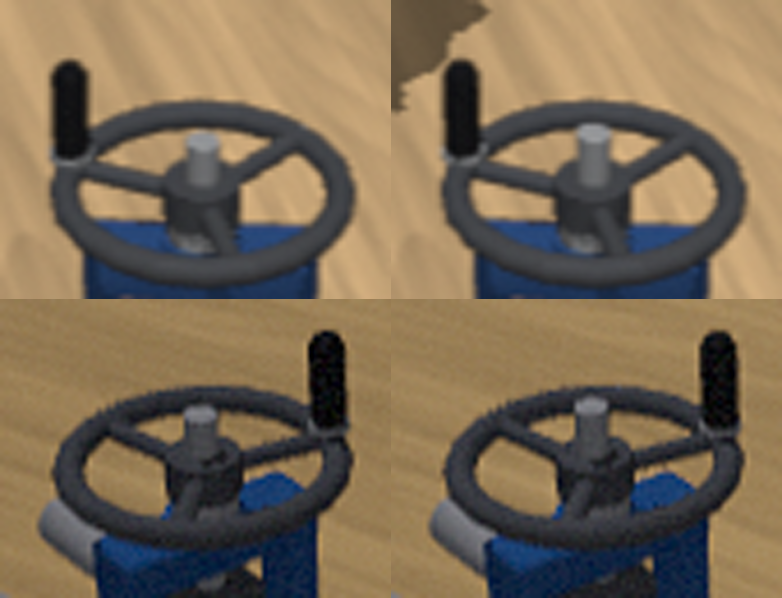

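View pics/scene12.png

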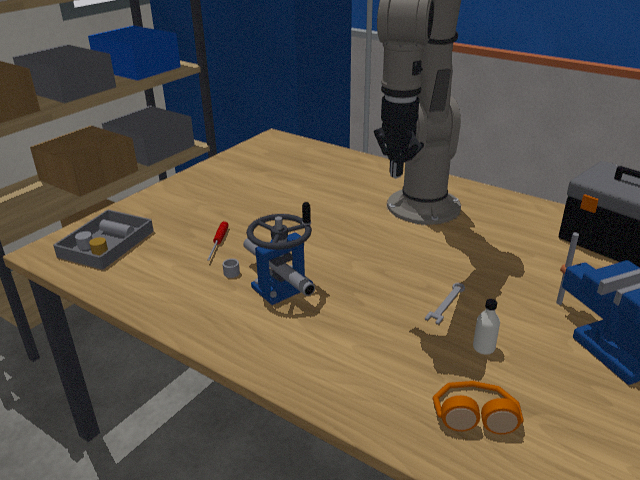

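The handle is back within about 0.7° (1 mm) of its start position in both views, the hand is clear and nothing else has moved. Handing in.

```bash
python3 -c "
from station import bot
print(bot.hand_in(), bot.get_obs()['t'])"
```

```text
the job is handed in; nothing more can be done
the job is handed in; nothing more can be done
```

I pushed the handle once all the way round anticlockwise with the outside of the shut fingers, backed off, lifted the hand clear and handed the job in at about 14.5 s. The push was done in short moves with pictures in between.

- **Handle position:** with the hand away, both cameras show the handle within about 0.6–0.9° (about 1 mm) of where it started. The difference is on the short side, and I left it.
- **Full turn:** the screw now stands visibly higher than at the start, as it should after one turn.
- **Forces:** the contact force I read at the end of each move stayed below about 4 N.
- **Other objects:** the pipe, wrench, coupling, oiler and screwdriver look unmoved in the last scene picture. I judged this by eye and did not measure it.
- **Disagreement:** the visible fingertips were about 25 mm above the reported TCP in both cameras, though their sideways position agreed. I chose a reported height of 0.180 m, which was clear of the rim either way and still pushed the handle near mid height.

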